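# Cock and fire the spring hammer of a vial shock tester

## Robot

A 6-joint arm with a two-finger parallel gripper is mounted at the origin on a cart in front of the work surface, level with it; the furniture and walls round the work are solid. World frame = base frame: x ahead of the robot, y to its left, z up, the work surface at z = 0. Lengths are in m, angles in rad, forces in N, time in s.
With the tool pointing down it reaches from about 0.35 to 0.975 m from the base axis. Payload 4.9 kg.
Tool frame: the origin (TCP) lies at the very end of the fingers, on their centre line; the grasp point (between the pads) lies 19 mm behind it (manip.tcp_to_grasp is the distance from the TCP to the grasp point, in m); z points along the fingers, y is the direction in which the jaws open and shut (so a half turn about z gives the same grasp; the last joint's range is limited). The gripper opens to 85 mm and grips with 20 to 120 N. Pads are 22 mm wide; open, the fingers measure 114 mm over their backs; the gripper's body (76 mm by 85 mm) begins 54 mm behind the grasp point. The pads swing forward as they close: fully open they stand 13 mm farther back than shut.
Start: joints at [-1.219, 0.053, 1.613, -0, 1.476, -0.119], TCP at [0.283, -0.557, 0.231] pointing down, gripper open.
Joint ranges: [-3.01, 3.01], [-1.01, 2.22], [0.06, 2.58], [-1.02, 4.17], [0.09, 2.62], [-3.14, 3.14]. Speed limits (rad/s): [2.57, 2.57, 3.14, 3.14, 3.14, 3.14].

## Interface

Orientations are given as a unit quaternion [w, x, y, z].
In Python, from plant import sensors, cams, job, finder, manip gives the robot as it stands.
- The arm moves only by the shell command python3 -m pendant 'ROWS'. ROWS is JSON, a list of rows, each an object of numbers: "wx", "wy", "wz": the turn, a rotation vector about the tool's x, y, z in degrees; "dx", "dy", "dz": the shift along the tool's x, y, z in m; "hand": the gripper's target within -1 to 1 (fully open at 1, half-way at 0, shut at -1). A call has 1 to 20 rows; each row is the pose to reach, as a shift and turn from the pose commanded when the call began, along the tool's axes at that moment; what a row does not reach only later rows make up. A row lasts 1/12 s, in which the tool goes at most 41.7 mm and 7.16 degrees, less where a joint would pass 70% of its speed; a pose out of reach is approached as far as the arm can. A call with a gripper value outside its range is refused whole. The fingers move at their own pace and stop on an object; the grip force is fixed at half the most. Time passes only in rows, so rows that repeat a pose let the fingers close. It gives the time, the measured TCP pose, the force and the opening at its end, in the units of the state.
- sensors.state(): the state, without advancing time (a new reading comes with each control period).
- cams.grab_frame(name): name is "scene" or "top"; returns (picture, depth): 400x640x3 uint8, red, green, blue; 400x640 float32, m along the optical axis (not along the pixel's ray), 0 where there is no reading.
- cams.calibration(name): a dict with "fov_y" (degrees; the focal length in pixels is half the picture's height over the tangent of half this angle, whatever the lens; pixels are square), "cx", "cy" (the principal point, pixels), "pose" (4x4, takes a point from camera to world coordinates). Camera axes: x right, y down, z forward; pixel columns grow to the right and rows downward; lengths in m; the calibration is good to about 2 mm. A picture is of the moment at which its call begins. calibration takes no time and is no camera call.
- job.job_done(): hands the job in, once; it reports no verdict.
Trained networks look in the newest picture that a camera, given by its name, has taken for a name from the list of things; names that differ only in an ending like _2 or _b are one class to them, and where a whole thing is asked for, a point or a joint stands for the part that bears it (a point fixed in the world has none). Each returns a list of dicts, best first, with "score" (0 to 1); they miss things now and then, are a little off and sometimes report something else, mostly with a low value. They report only what shows in the picture. A call takes as long as a camera call.
- finder.look_for(camera, thing): "position" ([x, y, z] in m, in world coordinates, good to about 4 mm: the middle of the surface that is visible of it).
The state is a dict: "time": time; "joint_pos": joint angles; "joint_vel": joint speeds; "joint_efforts": joint torques, N m; "tool_pos": TCP position; "tool_rot": TCP orientation; "contact_force": force on the tool from outside, world axes, zero at the start; "ft_torque": the same for the moment, N m; "gripper_width": opening from 0.0 (shut) to 1.0 (fully open).
Only numpy, scipy, OpenCV 4.12 (cv2) and the standard library are available. Lean on these libraries where they do the work, as an engineer would, in place of code of your own. Each camera call takes 0.05 s, during which the arm holds its last target. There are 200 camera calls.

## Task

Give the vial in the bench shock tester one knock: swing the black-handled spring hammer back, away from the blue carriage, until its catch holds it by itself, stopping gently as soon as it comes up against the rubber buffer just behind the catch. Then let go, get well clear of the hammer and press the red trigger pad down without force so that the hammer flies and drives the carriage along its rails into the green band. Never touch the carriage, and leave the dropper bottle, the stopwatch and the petri dish where they are.

Things in the scene. Friction and masses are not known exactly. Their poses are not given: they have to be found in the camera images.
- tester: fixed grey base plate of the shock tester, 250 x 325 x 16 mm high. Origin: on the worktop, straight under the hammer's vertical pivot axis; the plate reaches x -165 to +85, y -125 to +200 mm in this frame. At yaw 0 its x points away from the robot and y to the left. Screwed down, it does not give.
- hammer (a joint): angle of the hammer about the vertical pivot, rad, counter-clockwise from above. 0: relaxed, arm along the tester's -x; cocking turns it positive (handle from -x round to -y). Spring 0.85 N m/rad (about 7 N at the handle when cocked). It is caught somewhere from 0.76 to 1.18, set anew for each start and not measured; let go, it settles back a little onto the catch. Free from -0.2 to 1.4.
- handle (a point): centre of the upright black ribbed handle on the hammer's end: round post, 16 mm diameter, 62 to 107 mm above the worktop (this point: 85 mm), 120 mm from the pivot. Hammer head and arm below it reach up to 54 mm. Push or hook it. When relaxed, the carriage's front wall (58 mm high) is 22 mm and its vial (84 mm high) 56 mm to the tester's +y of the handle's axis.
- trigger (a joint): angle of the sear lever, rad. 0: at rest, nose down; grows as the red pad is pressed down, to 0.3 at its end stop. It also rises to about 0.15 while the hammer's pin passes under the nose and falls back to 0 when it has caught. The loaded catch lets go between about 0.05 and 0.13.
- trigger_pad (a point): centre of the top of the red trigger pad, 26 x 28 mm, 55 mm above the worktop, at x +50, y +87 mm in the tester's frame (42 mm from the lever's axis). Press it down 3 to 8 mm, with 3 to 10 N; the lever's end stop comes after 12 mm.
- carriage (a joint): travel of the blue carriage (56 x 70 mm, vial with blue cap clamped in it) along its rails to the tester's +y, m. Stands near 0; its relaxed hammer is 5 mm short of it at 0. The green band beside the rails, read at the carriage's red pointer, runs from about 0.030 to 0.090, the end of the rails.
- buffer (a joint): how far the rubber buffer behind the catch is pushed in, m; 0 when free. The hammer meets it 0.02 to 0.05 rad beyond the catching angle, so always after it has caught; from there the handle is 1.8 N per mm stiffer. 1 mm here is 2.4 mm at the handle. It must not be squashed by more than 2.5 mm (6 mm at the handle).
- dropper_bottle: loose amber dropper bottle, 34 mm diameter, 107 mm high, standing to the tester's right (-y). Origin under its centre.
- stopwatch: loose black stopwatch, 78 x 62 x 22 mm, lying to the tester's left (+y). Origin under its centre.
- petri_dish: loose small petri dish, 63 mm diameter, 15 mm high, lying to the tester's right (-y), nearer the robot than the bottle. Origin under its centre.

How it is judged:
By the outcome, as a careful person would: the job done as asked, in the order asked, and still so for the second after the job is handed in, with the robot touching nothing.
It also fails if it takes over 64 s, if anything falls off the work surface, if the arm or the gripper's body presses on something with over 40 N, if the wrist force passes 120 N, or if a joint passes its speed limit or range.

## Working session

There is one attempt and no reset: what is moved stays moved. The work goes in short steps, Python scripts to look and compute and a shell command to move; the robot and the scene stay as the last step left them, time stands still between calls to the robot, and variables do not carry over. Pictures are saved under pics/ and viewed, about 8 in all and at most 12, crops included, and the job is handed in when it is done.

```bash
mkdir -p pics; cat > h.py <<'E'
import numpy as np, cv2
from plant import sensors, cams, job, finder, manip
def cal(n):
    c=cams.calibration(n); f=200/np.tan(np.radians(c['fov_y'])/2); return f,c['cx'],c['cy'],np.array(c['pose'])
def proj(n,p):
    f,cx,cy,T=cal(n); q=np.linalg.inv(T)@np.append(p,1); return q[0]/q[2]*f+cx,q[1]/q[2]*f+cy
def ray(n,u,v,z):
    f,cx,cy,T=cal(n); d=T[:3,:3]@np.array([(u-cx)/f,(v-cy)/f,1]); o=T[:3,3]; return o+d*(z-o[2])/d[2]
def save(n,name,crop=None,k=1):
    im,d=cams.grab_frame(n); im=im[:,:,::-1]
    if crop: a,b,c,e=crop; im=im[b:e,a:c]
    cv2.imwrite('pics/'+name+'.png',cv2.resize(im,None,fx=k,fy=k,interpolation=cv2.INTER_CUBIC)); return d
E
python3 - <<'E'
from h import *
for n in ('scene','top'):
    save(n,n+'0')
    print(n,np.round(cal(n)[3],3).tolist(),cal(n)[:3])
    for t in ('tester','handle','trigger_pad','carriage','dropper_bottle','stopwatch','petri_dish'):
        print(n,t,[(np.round(r['position'],3).tolist(),round(r['score'],2)) for r in finder.look_for(n,t)[:2]])
s=sensors.state();print(s)
E
```

```text
scene [[-0.638, -0.596, 0.488, 0.007], [-0.77, 0.493, -0.404, 0.583], [0.0, -0.634, -0.774, 1.022], [0.0, 0.0, 0.0, 1.0]] (np.float64(466.5729909105646), 315.0870607506724, 197.4363765125308)
scene tester [([0.533, 0.043, 0.014], 0.69)]
scene handle [([0.548, -0.003, 0.052], 0.62)]
scene trigger_pad [([0.633, 0.019, 0.053], 0.7)]
scene carriage [([0.466, 0.064, 0.045], 0.73)]
scene dropper_bottle [([0.604, -0.203, 0.05], 0.48)]
scene stopwatch [([0.594, 0.259, 0.022], 0.68)]
scene petri_dish [([0.475, -0.185, 0.015], 0.69)]
top [[-0.014, -0.989, 0.145, 0.399], [-1.0, 0.017, 0.023, 0.057], [-0.025, -0.145, -0.989, 1.419], [0.0, 0.0, 0.0, 1.0]] (np.float64(503.3026072798932), 316.6051758367006, 201.64994602815833)
top tester [([0.543, 0.024, 0.016], 0.62)]
top handle [([0.56, -0.012, 0.053], 0.7)]
top trigger_pad [([0.638, 0.019, 0.05], 0.79)]
top carriage [([0.474, 0.059, 0.047], 0.89)]
top dropper_bottle [([0.619, -0.209, 0.059], 0.68)]
top stopwatch [([0.596, 0.257, 0.016], 0.95)]
top petri_dish [([0.479, -0.191, 0.019], 0.93), ([0.563, -0.012, 0.053], 0.51)]
{'time': 0.8, 'joint_pos': array([-1.21900510e+00,  5.26850579e-02,  1.61285072e+00,  2.33528338e-06,
        1.47598111e+00, -1.19006950e-01]), 'joint_vel': array([ 0.00124561, -0.00074766,  0.00032223,  0.00013554,  0.00080762,
        0.00091071]), 'joint_efforts': array([-1.05426192e-03, -3.93654621e+01, -3.70435131e+01, -2.81356151e-04,
        4.56829275e-04,  2.69761856e-06]), 'tool_pos': array([ 0.2834984 , -0.55701293,  0.23134232]), 'tool_rot': array([3.74921754e-05, 9.72421363e-01, 2.33230981e-01, 5.55392713e-06]), 'contact_force': array([0.99639812, 1.21159639, 0.89543839]), 'ft_torque': array([-0.01410615,  0.00578548,  0.0045997 ]), 'gripper_width': 1.003381917236261}
```

View pics/top0.png

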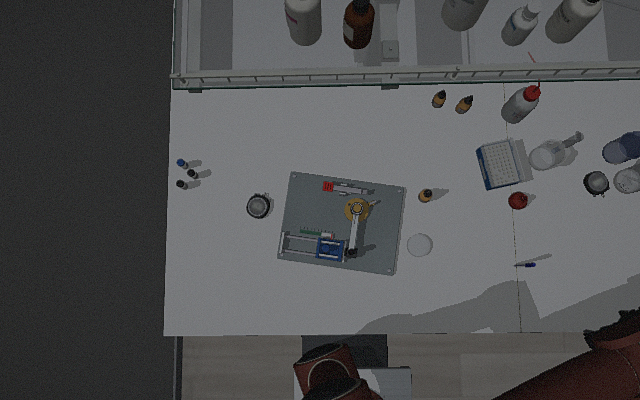

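View pics/scene0.png

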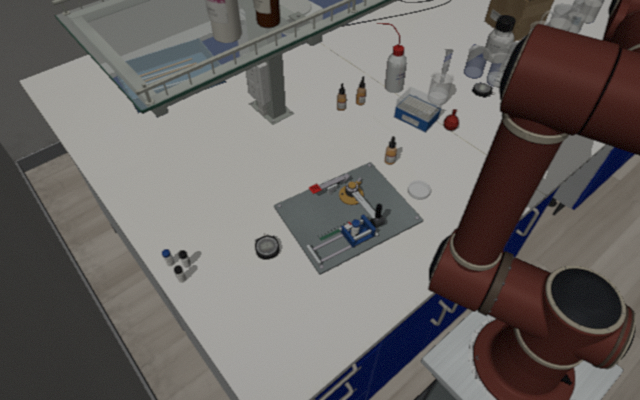

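The top view shows the plate with corners near (291,172), (405,187), (394,274) and (278,258). The pad is at (328,187), the pivot at (356,209), the handle at (351,252) and the blue carriage at (331,249). The bottle is at (425,196) and the dish at (419,245). The scene view agrees with this. Next I'll zoom in.

```bash
python3 - <<'E'
import cv2
a=cv2.imread('pics/top0.png')[160:285,265:445]; b=cv2.imread('pics/scene0.png')[130:280,260:440]
a=cv2.resize(a,None,fx=4,fy=4,interpolation=cv2.INTER_CUBIC);cv2.imwrite('pics/topc.png',cv2.convertScaleAbs(a,alpha=1.5))
E
```

```text
(no output)
```

View pics/topc.png

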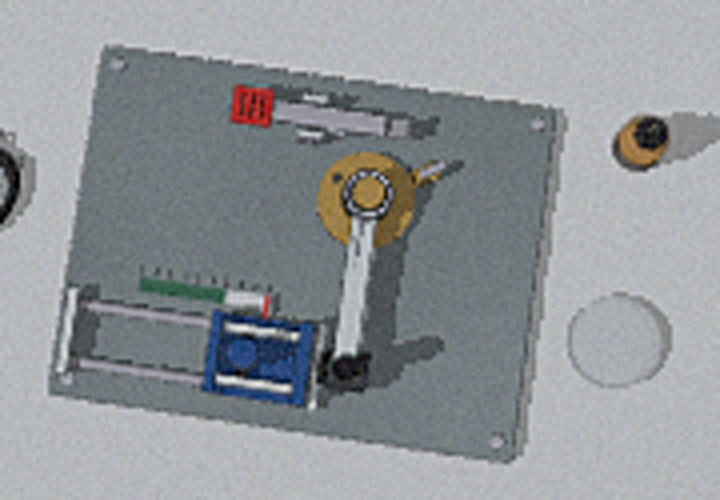

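The crop is 4x with its origin at (265,160). It shows the corners at (107,45), (565,108), (517,462) and (50,393), the pad at (252,106), the hub at (368,193) and the handle at about (348,367).

```bash
python3 - <<'E'
from h import *
px=lambda u,v:(265+(u+.5)/4-.5,160+(v+.5)/4-.5)
W=np.array([ray('top',*px(*p),.016)[:2] for p in [(107,45),(565,108),(517,462),(50,393)]])
L=np.array([[.085,.2],[.085,-.125],[-.165,-.125],[-.165,.2]])
l=L-L.mean(0);w=W-W.mean(0)
th=np.arctan2((l[:,0]*w[:,1]-l[:,1]*w[:,0]).sum(),(l*w).sum())
R=np.array([[np.cos(th),-np.sin(th)],[np.sin(th),np.cos(th)]]);o=W.mean(0)-R@L.mean(0)
print('yaw',np.degrees(th),th,'o',o,'res',np.round(W-(L@R.T+o),4).tolist())
tw=lambda x,y:o+R@[x,y]
print('pad',tw(.05,.087),'meas',ray('top',*px(252,106),.055))
print('handle',tw(-.12,0),'meas',ray('top',*px(350,362),.107),'hub',ray('top',*px(368,193),.06))
for a in (0,.25,.5,.75,1,1.2): print(a,tw(-.12*np.cos(a),-.12*np.sin(a)))
s=sensors.state();
from scipy.spatial.transform import Rotation as Q
q=s['tool_rot'];print(Q.from_quat([*q[1:],q[0]]).as_matrix().round(3))
for p in ([.619,-.209],[.479,-.191],[.596,.257]): print('tester frame',R.T@(np.array(p)-o))
d=np.load if 0 else cams.grab_frame('top')[1]
# shelf height
f,cx,cy,T=cal('top')
for v,u in ((40,240),(75,300),(60,420)):
    z=d[v,u];print(u,v,(T@[(u-cx)/f*z,(v-cy)/f*z,z,1]).round(3))
E
```

```text
yaw -9.306901568866772 -0.16243607553575096 o [ 0.57939981 -0.02441145] res [[-0.001, 0.0003], [0.0002, -0.0018], [0.0008, 0.0004], [0.0, 0.0011]]
pad [0.64281149 0.05335717] meas [0.64175555 0.05709047 0.055     ]
handle [ 0.46097946 -0.00500473] meas [ 0.46282383 -0.00360891  0.107     ] hub [ 0.57940393 -0.02072192  0.06      ]
0 [ 0.46097946 -0.00500473]
0.25 [ 0.45985956 -0.0349057 ]
0.5 [ 0.4661721  -0.06415419]
0.75 [ 0.47952458 -0.09093167]
1 [ 0.49908683 -0.11357324]
1.2 [ 0.51840145 -0.12775167]
[[ 0.891  0.454  0.   ]
 [ 0.454 -0.891 -0.   ]
 [-0.     0.    -1.   ]]
tester frame [ 0.06893106 -0.17575442]
tester frame [-0.07213702 -0.18063254]
tester frame [-0.02912895  0.28039165]
240 40 [0.905 0.241 0.397 1.   ]
300 75 [0.807 0.11  0.435 1.   ]
420 60 [ 0.848 -0.143  0.402  1.   ]
```

```bash
R='{"dx":0.424,"dy":-0.4315,"dz":0.07,"wz":-53.7,"hand":-0.76}'
python3 -m pendant '[{"dx":0.424,"dy":-0.4315,"dz":0.02,"wz":-53.7,"hand":-0.76},{"dx":0.424,"dy":-0.4315,"dz":0.02,"wz":-53.7,"hand":-0.76},{"dx":0.424,"dy":-0.4315,"dz":0.02,"wz":-53.7,"hand":-0.76},{"dx":0.424,"dy":-0.4315,"dz":0.02,"wz":-53.7,"hand":-0.76},{"dx":0.424,"dy":-0.4315,"dz":0.02,"wz":-53.7,"hand":-0.76},{"dx":0.424,"dy":-0.4315,"dz":0.02,"wz":-53.7,"hand":-0.76},{"dx":0.424,"dy":-0.4315,"dz":0.02,"wz":-53.7,"hand":-0.76},{"dx":0.424,"dy":-0.4315,"dz":0.02,"wz":-53.7,"hand":-0.76},{"dx":0.424,"dy":-0.4315,"dz":0.02,"wz":-53.7,"hand":-0.76},{"dx":0.424,"dy":-0.4315,"dz":0.02,"wz":-53.7,"hand":-0.76},{"dx":0.424,"dy":-0.4315,"dz":0.02,"wz":-53.7,"hand":-0.76},{"dx":0.424,"dy":-0.4315,"dz":0.02,"wz":-53.7,"hand":-0.76},{"dx":0.424,"dy":-0.4315,"dz":0.02,"wz":-53.7,"hand":-0.76},{"dx":0.424,"dy":-0.4315,"dz":0.02,"wz":-53.7,"hand":-0.76},{"dx":0.424,"dy":-0.4315,"dz":0.02,"wz":-53.7,"hand":-0.76},{"dx":0.424,"dy":-0.4315,"dz":0.02,"wz":-53.7,"hand":-0.76},{"dx":0.424,"dy":-0.4315,"dz":0.02,"wz":-53.7,"hand":-0.76},{"dx":0.424,"dy":-0.4315,"dz":0.06,"wz":-53.7,"hand":-0.76},{"dx":0.424,"dy":-0.4315,"dz":0.08,"wz":-53.7,"hand":-0.76},{"dx":0.424,"dy":-0.4315,"dz":0.08,"wz":-53.7,"hand":-0.76}]'
python3 - <<'E'
from h import *
s=sensors.state();print(s['joint_pos'].round(3))
save('scene','s1',(260,130,440,280),4); save('top','t1',(265,160,445,285),4)
E
```

```text
[-1.219  0.053  1.613  0.     1.476 -0.119]invalid input
```

View pics/s1.png

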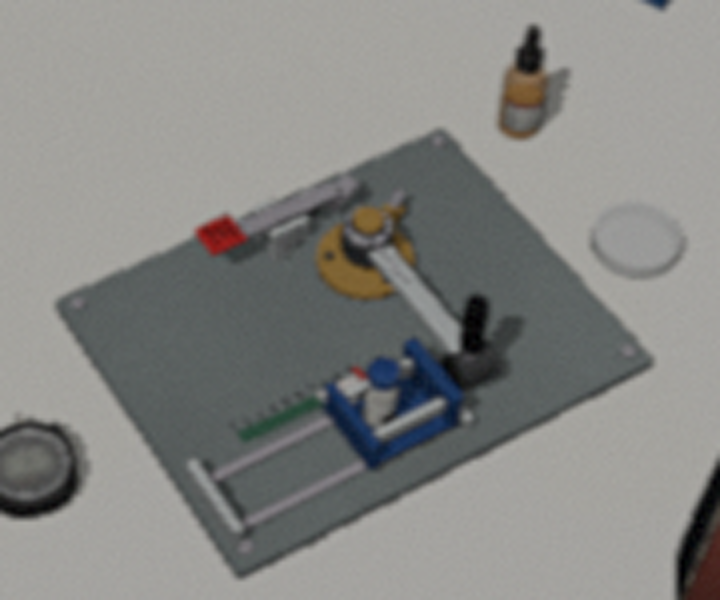

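The view shows the undisturbed tester, with the handle at crop (475,320). The arm hasn't moved because the call was refused, so I'll try giving every key.

```bash
python3 -m pendant '[{"dx":0.03,"dy":-0.03,"dz":0.0,"wx":0,"wy":0,"wz":-5,"hand":-0.76}]'; python3 -m pendant '[{"dx":0.01,"dy":-0.01}]'; python3 -m pendant --help | head -20; python3 -c "
from h import *
s=sensors.state();print(s['time'],s['tool_pos'],s['gripper_width'])"
```

```text
time: 1.03
tool_pos: [0.2946, -0.521, 0.2304]
tool_rot: [0.001, 0.962, 0.274, -0.001]
contact_force: [0.2, 1.2, 0.3]
gripper_width: 0.877
1.0333 [ 0.2945907  -0.52099977  0.23044784] 0.877451940060834invalid input
invalid input: not JSON, or not a number
```

```bash
python3 -m pendant '[{"dx":0.4276,"dy":-0.3657,"dz":0.02,"wx":0,"wy":0,"wz":-48.7,"hand":-0.76},{"dx":0.4276,"dy":-0.3657,"dz":0.02,"wx":0,"wy":0,"wz":-48.7,"hand":-0.76},{"dx":0.4276,"dy":-0.3657,"dz":0.02,"wx":0,"wy":0,"wz":-48.7,"hand":-0.76},{"dx":0.4276,"dy":-0.3657,"dz":0.02,"wx":0,"wy":0,"wz":-48.7,"hand":-0.76},{"dx":0.4276,"dy":-0.3657,"dz":0.02,"wx":0,"wy":0,"wz":-48.7,"hand":-0.76},{"dx":0.4276,"dy":-0.3657,"dz":0.02,"wx":0,"wy":0,"wz":-48.7,"hand":-0.76},{"dx":0.4276,"dy":-0.3657,"dz":0.02,"wx":0,"wy":0,"wz":-48.7,"hand":-0.76},{"dx":0.4276,"dy":-0.3657,"dz":0.02,"wx":0,"wy":0,"wz":-48.7,"hand":-0.76},{"dx":0.4276,"dy":-0.3657,"dz":0.02,"wx":0,"wy":0,"wz":-48.7,"hand":-0.76},{"dx":0.4276,"dy":-0.3657,"dz":0.02,"wx":0,"wy":0,"wz":-48.7,"hand":-0.76},{"dx":0.4276,"dy":-0.3657,"dz":0.02,"wx":0,"wy":0,"wz":-48.7,"hand":-0.76},{"dx":0.4276,"dy":-0.3657,"dz":0.02,"wx":0,"wy":0,"wz":-48.7,"hand":-0.76},{"dx":0.4276,"dy":-0.3657,"dz":0.02,"wx":0,"wy":0,"wz":-48.7,"hand":-0.76},{"dx":0.4276,"dy":-0.3657,"dz":0.02,"wx":0,"wy":0,"wz":-48.7,"hand":-0.76},{"dx":0.4276,"dy":-0.3657,"dz":0.02,"wx":0,"wy":0,"wz":-48.7,"hand":-0.76},{"dx":0.4276,"dy":-0.3657,"dz":0.02,"wx":0,"wy":0,"wz":-48.7,"hand":-0.76},{"dx":0.4276,"dy":-0.3657,"dz":0.06,"wx":0,"wy":0,"wz":-48.7,"hand":-0.76},{"dx":0.4276,"dy":-0.3657,"dz":0.09,"wx":0,"wy":0,"wz":-48.7,"hand":-0.76},{"dx":0.4276,"dy":-0.3657,"dz":0.09,"wx":0,"wy":0,"wz":-48.7,"hand":-0.76}]'
python3 - <<'E'
from h import *
s=sensors.state();print(s['joint_pos'].round(3))
save('scene','s2',(260,130,440,280),4); save('top','t2',(265,160,445,285),4)
E
```

```text
time: 2.62
tool_pos: [0.4609, 0.0187, 0.1348]
tool_rot: [-0.004, 0.763, 0.647, -0.004]
contact_force: [-1.3, 0.1, -1.0]
gripper_width: 0.122
[-0.121 -0.267  2.072 -0.     1.348  0.044]
```

View pics/s2.png

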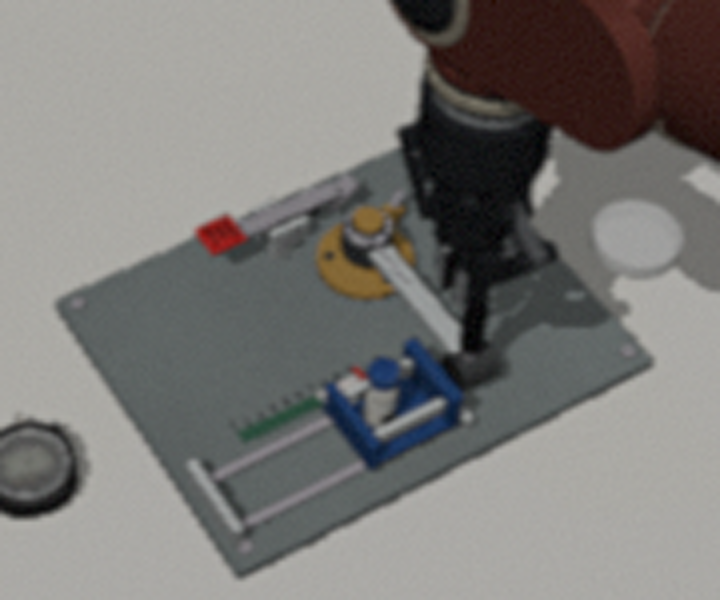

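The gripper hangs above the handle and the fingertips show near crop (460,290). I'll check the projection.

```bash
python3 - <<'E'
from h import *
s=sensors.state();print(s['tool_pos'],s['time'])
k=lambda p:((np.array(proj('scene',p))-[260,130])*4).round()
print('tcp',k(s['tool_pos']),'handle top',k([.4615,-.0035,.107]),'handle low',k([.4615,-.0035,.062]),'tcp@72',k([.4654,.0202,.072]))
E
```

```text
[0.46457248 0.01837026 0.14072216] 2.7167
tcp [455. 281.] handle top [478. 301.] handle low [471. 344.] tcp@72 [441. 350.]
```

```bash
python3 -m pendant '[{"dx":0.003,"dy":0,"dz":0.03,"wx":0,"wy":0,"wz":0,"hand":-0.76},{"dx":0.003,"dy":0,"dz":0.05,"wx":0,"wy":0,"wz":0,"hand":-0.76},{"dx":0.003,"dy":0,"dz":0.069,"wx":0,"wy":0,"wz":0,"hand":-0.76},{"dx":0.003,"dy":0,"dz":0.069,"wx":0,"wy":0,"wz":0,"hand":-0.76},{"dx":0.003,"dy":0,"dz":0.069,"wx":0,"wy":0,"wz":0,"hand":-0.76},{"dx":0.003,"dy":0,"dz":0.069,"wx":0,"wy":0,"wz":0,"hand":-0.76}]'
python3 - <<'E'
from h import *
s=sensors.state();print(s['tool_pos'],s['contact_force'])
save('scene','s3',(320,180,420,255),7)
k=lambda p:((np.array(proj('scene',p))-[320,180])*7).round()
print('tcp',k(s['tool_pos']),'handle top',k([.4615,-.0035,.107]))
E
```

```text
time: 3.22
tool_pos: [0.4679, 0.0217, 0.0751]
tool_rot: [0.002, 0.762, 0.647, 0.001]
contact_force: [0.2, 0.1, 0.7]
gripper_width: 0.12
[0.46793862 0.0216849  0.07513885] [0.16568692 0.12666685 0.74196078]
tcp [346. 255.] handle top [417. 176.]
```

View pics/s3.png

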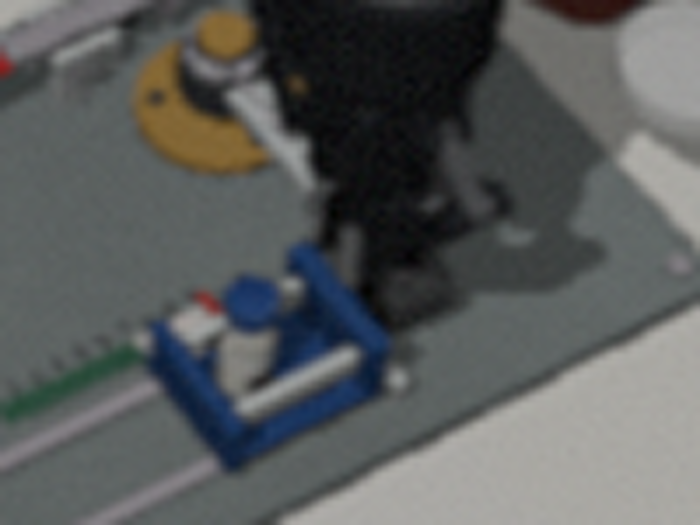

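The fingers are just behind the carriage wall, above it and free, with the tip at about crop (350,270). Now the first part of the sweep, to 0.3 rad.

```bash
python3 -m pendant '[{"dx":-0.004,"dy":-0.002,"dz":0,"wx":0,"wy":0,"wz":0,"hand":-0.76},{"dx":-0.008,"dy":-0.0022,"dz":0,"wx":0,"wy":0,"wz":0,"hand":-0.76},{"dx":-0.014,"dy":-0.0028,"dz":0,"wx":0,"wy":0,"wz":-2.9,"hand":-0.76},{"dx":-0.020,"dy":-0.0034,"dz":0,"wx":0,"wy":0,"wz":-5.7,"hand":-0.76},{"dx":-0.026,"dy":-0.0034,"dz":0,"wx":0,"wy":0,"wz":-8.6,"hand":-0.76},{"dx":-0.032,"dy":-0.0034,"dz":0,"wx":0,"wy":0,"wz":-11.5,"hand":-0.76},{"dx":-0.038,"dy":-0.0028,"dz":0,"wx":0,"wy":0,"wz":-14.3,"hand":-0.76},{"dx":-0.0442,"dy":-0.0021,"dz":0,"wx":0,"wy":0,"wz":-17.2,"hand":-0.76},{"dx":-0.0442,"dy":-0.0021,"dz":0,"wx":0,"wy":0,"wz":-17.2,"hand":-0.76},{"dx":-0.0442,"dy":-0.0021,"dz":0,"wx":0,"wy":0,"wz":-17.2,"hand":-0.76}]'
python3 - <<'E'
from h import *
s=sensors.state();print(s['tool_pos'],s['contact_force'])
save('scene','s4',(320,180,420,255),7)
E
```

```text
time: 4.1
tool_pos: [0.4578, -0.0211, 0.0735]
tool_rot: [0.001, 0.658, 0.753, 0.001]
contact_force: [2.8, 3.0, 1.2]
gripper_width: 0.118
[ 0.45782327 -0.02112693  0.07346968] [2.79694137 2.97976785 1.20744464]
```

View pics/s4.png

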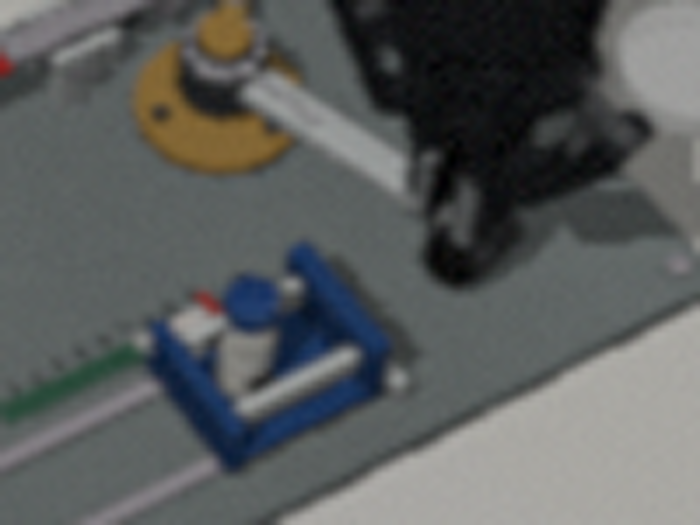

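The hammer arm has turned with the fingers and the carriage hasn't moved. Next, on to about 0.68 rad.

```bash
python3 -m pendant '[{"dx":-0.006,"dy":0,"dz":0,"wx":0,"wy":0,"wz":-2.9,"hand":-0.76},{"dx":-0.0121,"dy":-0.0002,"dz":0,"wx":0,"wy":0,"wz":-5.7,"hand":-0.76},{"dx":-0.0182,"dy":-0.0003,"dz":0,"wx":0,"wy":0,"wz":-8.6,"hand":-0.76},{"dx":-0.0242,"dy":-0.0002,"dz":0,"wx":0,"wy":0,"wz":-11.5,"hand":-0.76},{"dx":-0.0303,"dy":0.0004,"dz":0,"wx":0,"wy":0,"wz":-14.3,"hand":-0.76},{"dx":-0.0363,"dy":0.0011,"dz":0,"wx":0,"wy":0,"wz":-17.2,"hand":-0.76},{"dx":-0.0411,"dy":0.002,"dz":0,"wx":0,"wy":0,"wz":-19.5,"hand":-0.76},{"dx":-0.0458,"dy":0.0029,"dz":0,"wx":0,"wy":0,"wz":-21.8,"hand":-0.76},{"dx":-0.0458,"dy":0.0029,"dz":0,"wx":0,"wy":0,"wz":-21.8,"hand":-0.76},{"dx":-0.0458,"dy":0.0029,"dz":0,"wx":0,"wy":0,"wz":-21.8,"hand":-0.76}]'
cat > chk.py <<'E'
import sys
from h import *
from scipy.spatial.transform import Rotation as Q
cams.grab_frame('top')
s=sensors.state();q=s['tool_rot'];M=Q.from_quat([*q[1:],q[0]]).as_matrix()
F=M.T@s['contact_force'];v=s['tool_pos'][:2]-[.580,-.0225]
a=np.arctan2(v[1],v[0])+.1624-np.pi+np.arctan2(.018,.12)
a=(a+np.pi)%(2*np.pi)-np.pi
print('t %.2f a~%.3f r %.4f Ftool %s z %.4f'%(s['time'],a,np.hypot(*v),F.round(1),s['tool_pos'][2]))
sys.exit(int(F[0]>float(sys.argv[1])))
E
python3 chk.py 9; python3 chk.py 9;python3 chk.py 9
```

```text
time: 4.98
tool_pos: [0.4661, -0.065, 0.0729]
tool_rot: [-0.0, 0.503, 0.864, 0.001]
contact_force: [0.8, 5.3, 4.0]
gripper_width: 0.12
t 5.03 a~0.668 r 0.1216 Ftool [ 4.8  2.5 -4.1] z 0.0729
t 5.08 a~0.667 r 0.1216 Ftool [ 4.8  3.5 -4.8] z 0.0729
t 5.13 a~0.667 r 0.1216 Ftool [ 4.5  2.8 -3.3] z 0.0729
```

```bash
python3 -m pendant '[{"dx":-0.0021,"dy":-0.0003,"dz":0,"wx":0,"wy":0,"wz":-1,"hand":-0.76},{"dx":-0.0042,"dy":-0.0005,"dz":0,"wx":0,"wy":0,"wz":-2,"hand":-0.76},{"dx":-0.0042,"dy":-0.0005,"dz":0,"wx":0,"wy":0,"wz":-2,"hand":-0.76}]' >/dev/null && python3 chk.py 7.5 && python3 -m pendant '[{"dx":-0.0021,"dy":-0.0003,"dz":0,"wx":0,"wy":0,"wz":-1,"hand":-0.76},{"dx":-0.0021,"dy":-0.0003,"dz":0,"wx":0,"wy":0,"wz":-1,"hand":-0.76}]' >/dev/null && python3 chk.py 7.5 && python3 -m pendant '[{"dx":-0.0021,"dy":-0.0003,"dz":0,"wx":0,"wy":0,"wz":-1,"hand":-0.76},{"dx":-0.0021,"dy":-0.0003,"dz":0,"wx":0,"wy":0,"wz":-1,"hand":-0.76}]' >/dev/null && python3 chk.py 7.5 && python3 -m pendant '[{"dx":-0.0021,"dy":-0.0003,"dz":0,"wx":0,"wy":0,"wz":-1,"hand":-0.76},{"dx":-0.0021,"dy":-0.0003,"dz":0,"wx":0,"wy":0,"wz":-1,"hand":-0.76}]' >/dev/null && python3 chk.py 7.5 && python3 -m pendant '[{"dx":-0.0021,"dy":-0.0003,"dz":0,"wx":0,"wy":0,"wz":-1,"hand":-0.76},{"dx":-0.0021,"dy":-0.0003,"dz":0,"wx":0,"wy":0,"wz":-1,"hand":-0.76}]' >/dev/null && python3 chk.py 7.5 && python3 -m pendant '[{"dx":-0.0021,"dy":-0.0003,"dz":0,"wx":0,"wy":0,"wz":-1,"hand":-0.76},{"dx":-0.0021,"dy":-0.0003,"dz":0,"wx":0,"wy":0,"wz":-1,"hand":-0.76}]' >/dev/null && python3 chk.py 7.5 && python3 -m pendant '[{"dx":-0.0021,"dy":-0.0003,"dz":0,"wx":0,"wy":0,"wz":-1,"hand":-0.76},{"dx":-0.0021,"dy":-0.0003,"dz":0,"wx":0,"wy":0,"wz":-1,"hand":-0.76}]' >/dev/null && python3 chk.py 7.5 
```

```text
t 5.43 a~0.701 r 0.1216 Ftool [ 5.6  3.9 -5.3] z 0.0729
t 5.65 a~0.717 r 0.1215 Ftool [ 5.9  3.3 -4.4] z 0.0729
t 5.87 a~0.734 r 0.1215 Ftool [ 6.1  2.4 -5.4] z 0.0729
t 6.08 a~0.751 r 0.1215 Ftool [ 6.1  3.6 -4.9] z 0.0729
t 6.30 a~0.768 r 0.1215 Ftool [ 6.3  4.4 -4.2] z 0.0728
t 6.52 a~0.785 r 0.1214 Ftool [ 5.4  4.2 -5. ] z 0.0729
t 6.73 a~0.801 r 0.1214 Ftool [ 6.5  3.1 -5.7] z 0.0728
```

```bash
python3 -m pendant '[{"dx":-0.0021,"dy":-0.0003,"dz":0,"wx":0,"wy":0,"wz":-1,"hand":-0.76},{"dx":-0.0021,"dy":-0.0003,"dz":0,"wx":0,"wy":0,"wz":-1,"hand":-0.76}]' >/dev/null && python3 chk.py 8 && python3 -m pendant '[{"dx":-0.0021,"dy":-0.0003,"dz":0,"wx":0,"wy":0,"wz":-1,"hand":-0.76},{"dx":-0.0021,"dy":-0.0003,"dz":0,"wx":0,"wy":0,"wz":-1,"hand":-0.76}]' >/dev/null && python3 chk.py 8 && python3 -m pendant '[{"dx":-0.0021,"dy":-0.0003,"dz":0,"wx":0,"wy":0,"wz":-1,"hand":-0.76},{"dx":-0.0021,"dy":-0.0003,"dz":0,"wx":0,"wy":0,"wz":-1,"hand":-0.76}]' >/dev/null && python3 chk.py 8 && python3 -m pendant '[{"dx":-0.0021,"dy":-0.0003,"dz":0,"wx":0,"wy":0,"wz":-1,"hand":-0.76},{"dx":-0.0021,"dy":-0.0003,"dz":0,"wx":0,"wy":0,"wz":-1,"hand":-0.76}]' >/dev/null && python3 chk.py 8 && python3 -m pendant '[{"dx":-0.0021,"dy":-0.0003,"dz":0,"wx":0,"wy":0,"wz":-1,"hand":-0.76},{"dx":-0.0021,"dy":-0.0003,"dz":0,"wx":0,"wy":0,"wz":-1,"hand":-0.76}]' >/dev/null && python3 chk.py 8.2 && python3 -m pendant '[{"dx":-0.0021,"dy":-0.0003,"dz":0,"wx":0,"wy":0,"wz":-1,"hand":-0.76},{"dx":-0.0021,"dy":-0.0003,"dz":0,"wx":0,"wy":0,"wz":-1,"hand":-0.76}]' >/dev/null && python3 chk.py 8.2 && python3 -m pendant '[{"dx":-0.0021,"dy":-0.0003,"dz":0,"wx":0,"wy":0,"wz":-1,"hand":-0.76},{"dx":-0.0021,"dy":-0.0003,"dz":0,"wx":0,"wy":0,"wz":-1,"hand":-0.76}]' >/dev/null && python3 chk.py 8.5 && python3 -m pendant '[{"dx":-0.0021,"dy":-0.0003,"dz":0,"wx":0,"wy":0,"wz":-1,"hand":-0.76},{"dx":-0.0021,"dy":-0.0003,"dz":0,"wx":0,"wy":0,"wz":-1,"hand":-0.76}]' >/dev/null && python3 chk.py 8.5
```

```text
t 6.95 a~0.819 r 0.1214 Ftool [ 6.2  4.1 -4.8] z 0.0728
t 7.17 a~0.836 r 0.1214 Ftool [ 5.5  4.3 -6.4] z 0.0727
t 7.38 a~0.853 r 0.1213 Ftool [ 7.1  3.8 -5.5] z 0.0728
t 7.60 a~0.871 r 0.1213 Ftool [ 6.4  5.2 -4.9] z 0.0728
t 7.82 a~0.888 r 0.1213 Ftool [ 6.6  4.4 -5.7] z 0.0728
t 8.03 a~0.905 r 0.1213 Ftool [ 6.1  3.8 -4.5] z 0.0727
t 8.25 a~0.922 r 0.1213 Ftool [ 6.1  4.6 -6. ] z 0.0727
t 8.47 a~0.939 r 0.1212 Ftool [ 6.2  4.9 -5.3] z 0.0727
```

```bash
python3 -m pendant '[{"dx":-0.0021,"dy":-0.0013,"dz":0,"wx":0,"wy":0,"wz":-1,"hand":-0.76},{"dx":-0.0021,"dy":-0.0013,"dz":0,"wx":0,"wy":0,"wz":-1,"hand":-0.76}]' >/dev/null && python3 chk.py 8.5 && python3 -m pendant '[{"dx":-0.0021,"dy":-0.0008,"dz":0,"wx":0,"wy":0,"wz":-1,"hand":-0.76},{"dx":-0.0021,"dy":-0.0008,"dz":0,"wx":0,"wy":0,"wz":-1,"hand":-0.76}]' >/dev/null && python3 chk.py 8.5 && python3 -m pendant '[{"dx":-0.0021,"dy":-0.0003,"dz":0,"wx":0,"wy":0,"wz":-1,"hand":-0.76},{"dx":-0.0021,"dy":-0.0003,"dz":0,"wx":0,"wy":0,"wz":-1,"hand":-0.76}]' >/dev/null && python3 chk.py 8.5 && python3 -m pendant '[{"dx":-0.0021,"dy":-0.0003,"dz":0,"wx":0,"wy":0,"wz":-1,"hand":-0.76},{"dx":-0.0021,"dy":-0.0003,"dz":0,"wx":0,"wy":0,"wz":-1,"hand":-0.76}]' >/dev/null && python3 chk.py 8.5 && python3 -m pendant '[{"dx":-0.0021,"dy":-0.0003,"dz":0,"wx":0,"wy":0,"wz":-1,"hand":-0.76},{"dx":-0.0021,"dy":-0.0003,"dz":0,"wx":0,"wy":0,"wz":-1,"hand":-0.76}]' >/dev/null && python3 chk.py 8.8 && python3 -m pendant '[{"dx":-0.0021,"dy":-0.0003,"dz":0,"wx":0,"wy":0,"wz":-1,"hand":-0.76},{"dx":-0.0021,"dy":-0.0003,"dz":0,"wx":0,"wy":0,"wz":-1,"hand":-0.76}]' >/dev/null && python3 chk.py 8.8 && python3 -m pendant '[{"dx":-0.0021,"dy":-0.0003,"dz":0,"wx":0,"wy":0,"wz":-1,"hand":-0.76},{"dx":-0.0021,"dy":-0.0003,"dz":0,"wx":0,"wy":0,"wz":-1,"hand":-0.76}]' >/dev/null && python3 chk.py 9 && python3 -m pendant '[{"dx":-0.0021,"dy":-0.0003,"dz":0,"wx":0,"wy":0,"wz":-1,"hand":-0.76},{"dx":-0.0021,"dy":-0.0003,"dz":0,"wx":0,"wy":0,"wz":-1,"hand":-0.76}]' >/dev/null && python3 chk.py 9
```

```text
t 8.68 a~0.956 r 0.1213 Ftool [ 6.7  8.  -5.1] z 0.0727
t 8.90 a~0.973 r 0.1214 Ftool [ 6.8 10.1 -4.3] z 0.0727
t 9.12 a~0.990 r 0.1214 Ftool [ 6.9 10.  -4.6] z 0.0727
t 9.33 a~1.007 r 0.1214 Ftool [ 7.9 10.  -5.1] z 0.0727
t 9.55 a~1.024 r 0.1213 Ftool [ 6.7 10.3 -4.7] z 0.0727
t 9.77 a~1.041 r 0.1213 Ftool [ 7.4  9.5 -4.8] z 0.0727
t 9.98 a~1.059 r 0.1213 Ftool [ 6.6  9.3 -5.6] z 0.0727
t 10.20 a~1.076 r 0.1213 Ftool [ 6.5  9.8 -5.5] z 0.0727
```

```bash
python3 -m pendant '[{"dx":-0.0021,"dy":0.0013,"dz":0,"wx":0,"wy":0,"wz":-1,"hand":-0.76},{"dx":-0.0021,"dy":0.0013,"dz":0,"wx":0,"wy":0,"wz":-1,"hand":-0.76}]' >/dev/null && python3 chk.py 9 && python3 -m pendant '[{"dx":-0.0021,"dy":0.0008,"dz":0,"wx":0,"wy":0,"wz":-1,"hand":-0.76},{"dx":-0.0021,"dy":0.0008,"dz":0,"wx":0,"wy":0,"wz":-1,"hand":-0.76}]' >/dev/null && python3 chk.py 9 && python3 -m pendant '[{"dx":-0.0021,"dy":-0.0003,"dz":0,"wx":0,"wy":0,"wz":-1,"hand":-0.76},{"dx":-0.0021,"dy":-0.0003,"dz":0,"wx":0,"wy":0,"wz":-1,"hand":-0.76}]' >/dev/null && python3 chk.py 9 
python3 - <<'E'
from h import *
save('scene','s5',(260,130,440,280),4)
E
```

```text
t 10.42 a~1.089 r 0.1210 Ftool [ 7.2  4.7 -6.6] z 0.0723
t 10.63 a~1.102 r 0.1204 Ftool [ 9.   3.5 -6.4] z 0.0719
t 10.85 a~1.116 r 0.1204 Ftool [ 7.8  3.6 -6.2] z 0.0717
```

View pics/s5.png

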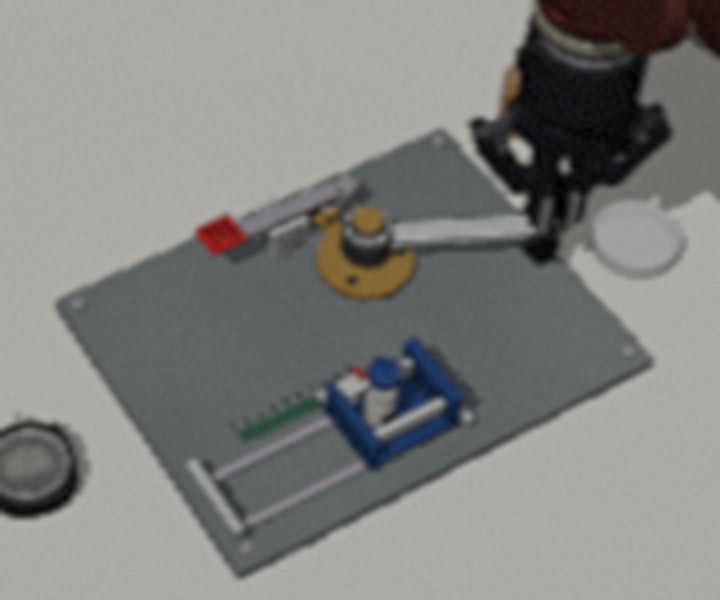

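The hammer arm now points right to crop (540,240). The lever nose is near the cocking pin at (325,215), the pad is level at (220,235), and the carriage hasn't moved. The z drop could mean a joint limit, so I'll check the joints.

```bash
python3 - <<'E'
from h import *
s=sensors.state();print(s['joint_pos'].round(3),s['joint_efforts'].round(2),s['tool_pos'],s['tool_rot'].round(4),s['contact_force'],s['ft_torque'])
for n in ('top','scene'):
    cams.grab_frame(n)
    print([(r['position'],r['score']) for r in finder.look_for(n,'trigger_pad')[:1]])
E
```

```text
[-3.640e-01 -6.500e-02  2.010e+00  2.000e-03  1.203e+00 -1.353e+00] [ -3.56 -28.14 -34.15  -1.36  -1.91   0.08] [ 0.49656372 -0.10925686  0.07173443] [-0.0035  0.2871  0.9579  0.0013] [-4.40308464  7.53267051  6.22625778] [1.23041877 0.70630136 0.08067935]
[([0.6412, 0.0209, 0.0543], 0.76)]
[([0.6352, 0.0223, 0.0493], 0.55)]
```

```bash
python3 - <<'E'
t=open('chk.py').read()
t=t.replace("cams.grab_frame('top')\ns=sensors.state()","fs=[]\nfor i in range(4):\n    cams.grab_frame('top');s=sensors.state();fs.append(s['contact_force'])\ns['contact_force']=np.mean(fs,0)")
open('chk.py','w').write(t)
E
python3 chk.py 10 && python3 -m pendant '[{"dx":-0.002,"dy":-0.0003,"dz":0,"wx":0,"wy":0,"wz":-1,"hand":-0.76},{"dx":-0.002,"dy":-0.0003,"dz":0,"wx":0,"wy":0,"wz":-1,"hand":-0.76}]' >/dev/null && python3 chk.py 9.5 && python3 -m pendant '[{"dx":-0.002,"dy":-0.0003,"dz":0,"wx":0,"wy":0,"wz":-1,"hand":-0.76},{"dx":-0.002,"dy":-0.0003,"dz":0,"wx":0,"wy":0,"wz":-1,"hand":-0.76}]' >/dev/null && python3 chk.py 9.5
```

```text
t 11.30 a~1.116 r 0.1204 Ftool [ 8.7  3.7 -6. ] z 0.0718
t 11.67 a~1.129 r 0.1204 Ftool [10.5  4.1 -7. ] z 0.0717
```

Force is up 2 N over the spring, so this is either the buffer or the sear being lifted. The pad's red centroid will show which: it drops 6 mm if the sear is lifted.

```bash
python3 - <<'E'
from h import *
save('scene','s6',(260,130,440,280),4)
for n in ('s1','s2','s5','s6'):
    im=cv2.imread(f'pics/{n}.png').astype(int)[180:290,150:280]
    m=(im[:,:,2]-im[:,:,1]>70); v,u=np.nonzero(m); print(n,m.sum(),u.mean().round(2)+150,v.mean().round(2)+180)
E
python3 chk.py 10
```

```text
s1 1031 220.24 235.19
s2 1046 220.28 235.13
s5 1053 220.18 235.12
s6 1055 220.25 235.14
t 11.92 a~1.129 r 0.1204 Ftool [10.3  4.  -6.9] z 0.0717
```

View pics/s6.png

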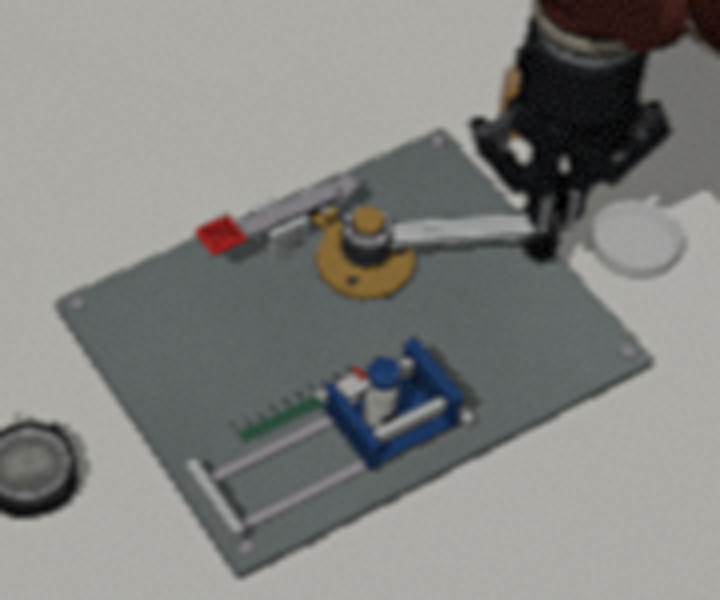

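The pad sits at rest (centroid unchanged at (220,235)), so the extra force is the buffer. I'm easing back slowly to see whether the catch holds.

```bash
python3 -m pendant '[{"dx":0.002,"dy":0.0003,"dz":0,"wx":0,"wy":0,"wz":1,"hand":-0.76},{"dx":0.004,"dy":0.0006,"dz":0,"wx":0,"wy":0,"wz":2,"hand":-0.76},{"dx":0.004,"dy":0.0006,"dz":0,"wx":0,"wy":0,"wz":2,"hand":-0.76}]' >/dev/null; python3 chk.py 10;python3 -m pendant '[{"dx":0.002,"dy":0.0003,"dz":0,"wx":0,"wy":0,"wz":1,"hand":-0.76},{"dx":0.004,"dy":0.0006,"dz":0,"wx":0,"wy":0,"wz":2,"hand":-0.76},{"dx":0.004,"dy":0.0006,"dz":0,"wx":0,"wy":0,"wz":2,"hand":-0.76}]' >/dev/null; python3 chk.py 10;
```

```text
t 12.37 a~1.101 r 0.1204 Ftool [ 7.8  4.  -5.1] z 0.0718
t 12.82 a~1.074 r 0.1203 Ftool [ 5.   4.6 -2.5] z 0.0719
```

```bash
python3 -m pendant '[{"dx":0.002,"dy":0.0003,"dz":0,"wx":0,"wy":0,"wz":1,"hand":-0.76},{"dx":0.002,"dy":0.0003,"dz":0,"wx":0,"wy":0,"wz":1,"hand":-0.76}]' >/dev/null; python3 chk.py 10;python3 -m pendant '[{"dx":0.002,"dy":0.0003,"dz":0,"wx":0,"wy":0,"wz":1,"hand":-0.76},{"dx":0.002,"dy":0.0003,"dz":0,"wx":0,"wy":0,"wz":1,"hand":-0.76}]' >/dev/null; python3 chk.py 10;python3 -m pendant '[{"dx":0.002,"dy":0.0003,"dz":0,"wx":0,"wy":0,"wz":1,"hand":-0.76},{"dx":0.002,"dy":0.0003,"dz":0,"wx":0,"wy":0,"wz":1,"hand":-0.76}]' >/dev/null; python3 chk.py 10
python3 - <<'E'
from h import *
save('scene','s7',(260,130,440,280),4)
E
```

```text
t 13.18 a~1.065 r 0.1203 Ftool [ 2.1  5.6 -0.7] z 0.0719
t 13.55 a~1.055 r 0.1212 Ftool [1.3 1.3 0.7] z 0.0720
t 13.92 a~1.044 r 0.1211 Ftool [ 0.2 -0.   0.1] z 0.0725
```

View pics/s7.png

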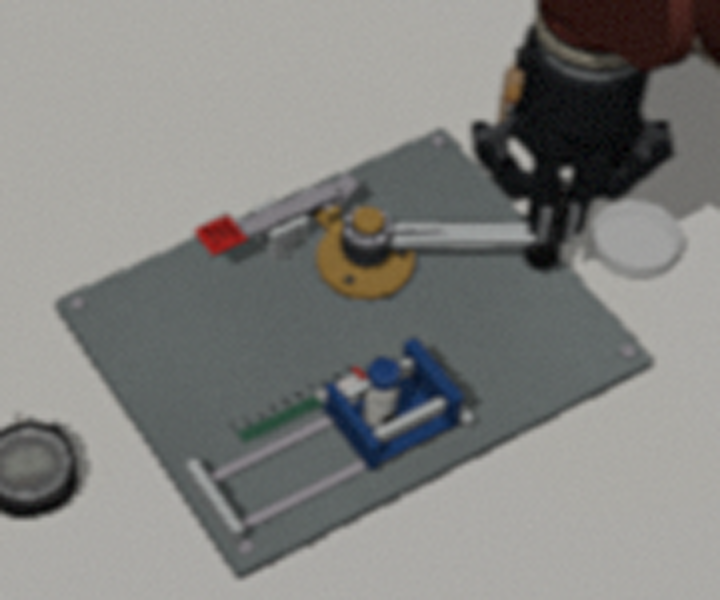

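The hammer stands cocked by itself with no force on the fingers, its arm running to crop (545,240). The pad is at (220,235). Now I'll back off and rise.

```bash
python3 -m pendant '[{"dx":0.006,"dy":0,"dz":0,"wx":0,"wy":0,"wz":0,"hand":-0.76},{"dx":0.012,"dy":0,"dz":0,"wx":0,"wy":0,"wz":0,"hand":-0.76},{"dx":0.012,"dy":0,"dz":-0.02,"wx":0,"wy":0,"wz":0,"hand":-0.76},{"dx":0.012,"dy":0,"dz":-0.05,"wx":0,"wy":0,"wz":0,"hand":-0.76},{"dx":0.012,"dy":0,"dz":-0.08,"wx":0,"wy":0,"wz":0,"hand":-0.76},{"dx":0.012,"dy":0,"dz":-0.11,"wx":0,"wy":0,"wz":0,"hand":-1},{"dx":0.012,"dy":0,"dz":-0.11,"wx":0,"wy":0,"wz":0,"hand":-1},{"dx":0.012,"dy":0,"dz":-0.11,"wx":0,"wy":0,"wz":0,"hand":-1}]'
python3 - <<'E'
from h import *
from scipy.spatial.transform import Rotation as Q
s=sensors.state();q=s['tool_rot'];M=Q.from_quat([*q[1:],q[0]]).as_matrix()
print(s['joint_pos'].round(3),M.round(3).tolist())
for p in ([.6425,.0562,.055],[.6425,.0562,.051]): print((np.array(proj('scene',p))-[260,130])*4+1.5, (np.array(proj('top',p))-[265,160])*4+1.5)
u,v=(220.2-1.5)/4+260,(235.1-1.5)/4+130; print('scene ray',ray('scene',u,v,.055))
print('d tool',M.T@(np.array([.6425,.0562,.18])-s['tool_pos']))
E
```

```text
time: 14.63
tool_pos: [0.4816, -0.0958, 0.1848]
tool_rot: [0.002, 0.336, 0.942, -0.0]
contact_force: [-1.0, 0.1, -0.8]
gripper_width: 0.002
[-0.348 -0.247  1.97  -0.     1.414 -1.233] [[-0.774, 0.634, 0.005], [0.634, 0.774, -0.002], [-0.005, 0.002, -1.0]]
[221.73550309 232.83885531] [253.27685165 104.91078125]
[221.73298166 236.64348976] [253.29202892 105.93199354]
scene ray [0.64160718 0.05829502 0.055     ]
d tool [-0.02817558  0.2194946   0.00531202]
```

```bash
python3 -m pendant '[{"dx":-0.028,"dy":0.2195,"dz":0,"wx":0,"wy":0,"wz":0,"hand":-1},{"dx":-0.028,"dy":0.2195,"dz":0,"wx":0,"wy":0,"wz":0,"hand":-1},{"dx":-0.028,"dy":0.2195,"dz":0,"wx":0,"wy":0,"wz":0,"hand":-1},{"dx":-0.028,"dy":0.2195,"dz":0,"wx":0,"wy":0,"wz":0,"hand":-1},{"dx":-0.028,"dy":0.2195,"dz":0,"wx":0,"wy":0,"wz":0,"hand":-1},{"dx":-0.028,"dy":0.2195,"dz":0,"wx":0,"wy":0,"wz":0,"hand":-1},{"dx":-0.028,"dy":0.2195,"dz":0,"wx":0,"wy":0,"wz":0,"hand":-1},{"dx":-0.028,"dy":0.2195,"dz":0.04,"wx":0,"wy":0,"wz":0,"hand":-1},{"dx":-0.028,"dy":0.2195,"dz":0.08,"wx":0,"wy":0,"wz":0,"hand":-1},{"dx":-0.028,"dy":0.2195,"dz":0.11,"wx":0,"wy":0,"wz":0,"hand":-1},{"dx":-0.028,"dy":0.2195,"dz":0.11,"wx":0,"wy":0,"wz":0,"hand":-1},{"dx":-0.028,"dy":0.2195,"dz":0.11,"wx":0,"wy":0,"wz":0,"hand":-1}]'
python3 - <<'E'
from h import *
s=sensors.state();print(s['tool_pos'],s['contact_force'])
save('scene','s8',(260,130,440,280),4)
E
```

```text
time: 15.63
tool_pos: [0.6381, 0.0558, 0.0692]
tool_rot: [-0.003, 0.337, 0.942, -0.001]
contact_force: [1.8, -0.2, 0.9]
gripper_width: 0.003
[0.63812684 0.05582847 0.06915745] [ 1.80806196 -0.22319264  0.86611843]
```

View pics/s8.png

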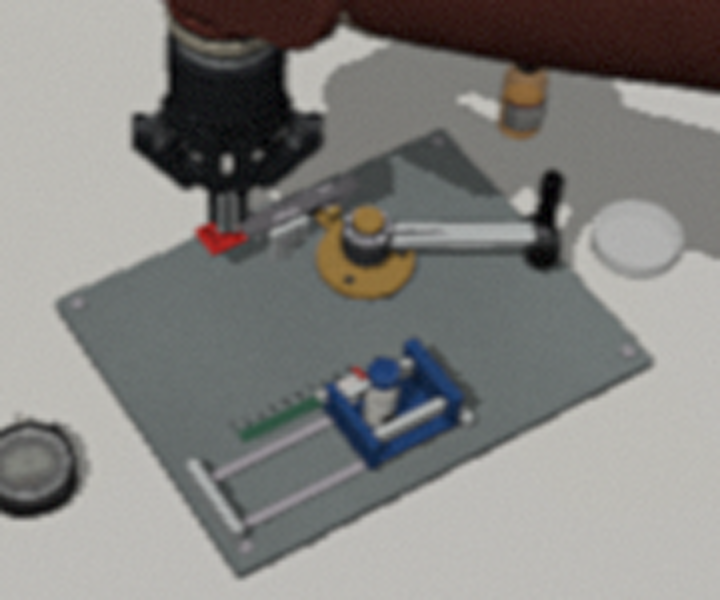

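The fingers stand on the line of the pad at (225,225). The hammer is cocked with its handle at (548,210), and the gripper and arm are well clear of its swing. Now I press in small steps.

```bash
cat > p.py <<'E'
from h import *
fs=[]
for i in range(3): im=cams.grab_frame('scene')[0]; s=sensors.state(); fs.append(s['contact_force'])
c=im[170:200,390:402].astype(int).sum(2)  # handle, cocked
print('t %.2f'%s['time'],s['tool_pos'].round(4),np.mean(fs,0).round(1),'dark px at cocked handle',(c<150).sum())
E
python3 p.py; python3 -m pendant '[{"dx":0,"dy":0,"dz":0.007,"wx":0,"wy":0,"wz":0,"hand":-1},{"dx":0,"dy":0,"dz":0.012,"wx":0,"wy":0,"wz":0,"hand":-1},{"dx":0,"dy":0,"dz":0.012,"wx":0,"wy":0,"wz":0,"hand":-1}]'>/dev/null; python3 p.py
```

```text
t 15.83 [0.6433 0.0561 0.0758] [-0.1 -0.1  0.4] dark px at cocked handle 113
t 16.23 [0.6413 0.0565 0.0602] [ 0.3 -0.5  0.1] dark px at cocked handle 114
```

```bash
python3 p.py; python3 -m pendant '[{"dx":0,"dy":0,"dz":0.003,"wx":0,"wy":0,"wz":0,"hand":-1},{"dx":0,"dy":0,"dz":0.006,"wx":0,"wy":0,"wz":0,"hand":-1},{"dx":0,"dy":0,"dz":0.006,"wx":0,"wy":0,"wz":0,"hand":-1},{"dx":0,"dy":0,"dz":0.006,"wx":0,"wy":0,"wz":0,"hand":-1}]'>/dev/null; python3 p.py;  python3 -m pendant '[{"dx":0,"dy":0,"dz":0.0015,"wx":0,"wy":0,"wz":0,"hand":-1},{"dx":0,"dy":0,"dz":0.0015,"wx":0,"wy":0,"wz":0,"hand":-1}]'>/dev/null; python3 p.py
```

```text
t 16.38 [0.6415 0.0565 0.0605] [-0.3  0.1  0.1] dark px at cocked handle 116
t 16.87 [0.6418 0.0565 0.0549] [-0.9  0.2  4.4] dark px at cocked handle 115
t 17.18 [0.6419 0.0566 0.0545] [-3.5  0.7 10.1] dark px at cocked handle 114
```

```bash
python3 p.py; python3 - <<'E'
from h import *
s=sensors.state(); print(s['ft_torque'],s['tool_rot'].round(4))
for p in (s['tool_pos'],[.6418,.0571,.055],[.6434,.0553,.055]): print((np.array(proj('scene',p))-[260,130])*4+1.5)
for n in ('s8',):
    im=cv2.imread(f'pics/{n}.png').astype(int)[180:290,150:280]
    print(((im[:,:,2]-im[:,:,1]>70)).sum())
im=cams.grab_frame('scene')[0];c=cv2.resize(im[130:280,260:440],None,fx=4,fy=4,interpolation=cv2.INTER_CUBIC).astype(int)
m=(c[:,:,0]-c[:,:,1]>70);m[:180]=0;m[290:]=0;m[:,280:]=0
for x in range(190,256,6): v=np.nonzero(m[:,x])[0]; print(x,(v.min(),v.max()) if len(v) else None,end=' ')
b=cv2.imread('pics/s1.png')[:,:,::-1].astype(int);m=(b[:,:,0]-b[:,:,1]>70);m[:180]=0;m[290:]=0;m[:,280:]=0
print()
for x in range(190,256,6): v=np.nonzero(m[:,x])[0]; print(x,(v.min(),v.max()) if len(v) else None,end=' ')
E
```

```text
t 17.33 [0.6419 0.0566 0.0545] [-3.6  0.9 10.1] dark px at cocked handle 115
[ 0.12188088  0.59481493 -0.017931  ] [4.000e-04 3.365e-01 9.417e-01 3.000e-04]
[221.77745102 234.071841  ]
[221.3724758  234.08224622]
[221.91105479 231.42494267]
781
190 None 196 None 202 (np.int64(229), np.int64(242)) 208 (np.int64(234), np.int64(250)) 214 (np.int64(243), np.int64(253)) 220 (np.int64(243), np.int64(251)) 226 (np.int64(243), np.int64(249)) 232 (np.int64(243), np.int64(245)) 238 (np.int64(235), np.int64(242)) 244 (np.int64(235), np.int64(240)) 250 None 
190 None 196 None 202 (np.int64(228), np.int64(241)) 208 (np.int64(225), np.int64(248)) 214 (np.int64(222), np.int64(253)) 220 (np.int64(220), np.int64(251)) 226 (np.int64(218), np.int64(248)) 232 (np.int64(222), np.int64(245)) 238 (np.int64(230), np.int64(242)) 244 (np.int64(236), np.int64(239)) 250 None
```

The pad hasn't moved at 10 N, so the loaded sear is sticking. I'll lift, shift 6 mm outward for more leverage and press again.

```bash
python3 -m pendant '[{"dx":0,"dy":0,"dz":-0.005,"wx":0,"wy":0,"wz":0,"hand":-1},{"dx":0.003,"dy":0.005,"dz":-0.005,"wx":0,"wy":0,"wz":0,"hand":-1},{"dx":0.003,"dy":0.005,"dz":-0.005,"wx":0,"wy":0,"wz":0,"hand":-1},{"dx":0.003,"dy":0.005,"dz":-0.002,"wx":0,"wy":0,"wz":0,"hand":-1},{"dx":0.003,"dy":0.005,"dz":-0.0015,"wx":0,"wy":0,"wz":0,"hand":-1},{"dx":0.003,"dy":0.005,"dz":-0.0015,"wx":0,"wy":0,"wz":0,"hand":-1}]'>/dev/null; python3 p.py; python3 -m pendant '[{"dx":0,"dy":0,"dz":0.001,"wx":0,"wy":0,"wz":0,"hand":-1},{"dx":0,"dy":0,"dz":0.001,"wx":0,"wy":0,"wz":0,"hand":-1}]'>/dev/null; python3 p.py;python3 -m pendant '[{"dx":0,"dy":0,"dz":0.0005,"wx":0,"wy":0,"wz":0,"hand":-1},{"dx":0,"dy":0,"dz":0.0005,"wx":0,"wy":0,"wz":0,"hand":-1}]'>/dev/null; python3 p.py
```

```text
t 18.03 [0.6422 0.0624 0.0541] [0.1 1.6 2. ] dark px at cocked handle 115
t 18.35 [0.6423 0.0624 0.0538] [-1.1  2.5  5.2] dark px at cocked handle 114
t 18.67 [0.6424 0.0625 0.0537] [-1.5  2.4  6.4] dark px at cocked handle 116
```

```bash
for i in 1; do python3 -m pendant '[{"dx":0,"dy":0,"dz":0.0006,"wx":0,"wy":0,"wz":0,"hand":-1},{"dx":0,"dy":0,"dz":0.0006,"wx":0,"wy":0,"wz":0,"hand":-1}]'>/dev/null; python3 p.py; done; python3 -m pendant '[{"dx":0,"dy":0,"dz":0.0006,"wx":0,"wy":0,"wz":0,"hand":-1},{"dx":0,"dy":0,"dz":0.0006,"wx":0,"wy":0,"wz":0,"hand":-1}]'>/dev/null; python3 p.py; 
```

```text
t 18.98 [0.6424 0.0626 0.0535] [-3.5  2.8  8.5] dark px at cocked handle 114
t 19.30 [0.6425 0.0626 0.0533] [-4.1  2.3 10.8] dark px at cocked handle 113
```

The force builds without the lever moving. The flat, diagonal fingertips are pressing on the pad's inner edge, where the leverage is poor. I'll turn the fingers square to the pad and shift outward so that the contact lies at the pad's centre line.

```bash
python3 -m pendant '[{"dx":0.003,"dy":0.0052,"dz":-0.012,"wx":0,"wy":0,"wz":0,"hand":-1},{"dx":0.003,"dy":0.0052,"dz":-0.012,"wx":0,"wy":0,"wz":60,"hand":-1},{"dx":0.003,"dy":0.0052,"dz":-0.012,"wx":0,"wy":0,"wz":60,"hand":-1},{"dx":0.003,"dy":0.0052,"dz":-0.012,"wx":0,"wy":0,"wz":60,"hand":-1},{"dx":0.003,"dy":0.0052,"dz":-0.012,"wx":0,"wy":0,"wz":60,"hand":-1},{"dx":0.003,"dy":0.0052,"dz":-0.012,"wx":0,"wy":0,"wz":60,"hand":-1},{"dx":0.003,"dy":0.0052,"dz":-0.012,"wx":0,"wy":0,"wz":60,"hand":-1},{"dx":0.003,"dy":0.0052,"dz":-0.012,"wx":0,"wy":0,"wz":60,"hand":-1},{"dx":0.003,"dy":0.0052,"dz":-0.012,"wx":0,"wy":0,"wz":60,"hand":-1},{"dx":0.003,"dy":0.0052,"dz":-0.012,"wx":0,"wy":0,"wz":60,"hand":-1},{"dx":0.003,"dy":0.0052,"dz":-0.006,"wx":0,"wy":0,"wz":60,"hand":-1},{"dx":0.003,"dy":0.0052,"dz":-0.006,"wx":0,"wy":0,"wz":60,"hand":-1},{"dx":0.003,"dy":0.0052,"dz":-0.006,"wx":0,"wy":0,"wz":60,"hand":-1}]'; python3 p.py
```

```text
time: 20.38
tool_pos: [0.6424, 0.068, 0.0565]
tool_rot: [-0.001, 0.762, 0.648, -0.001]
contact_force: [0.2, 0.7, -0.4]
gripper_width: 0.001
t 20.53 [0.6431 0.0681 0.0575] [ 0.7  0.  -0.1] dark px at cocked handle 116
```

```bash
python3 -m pendant '[{"dx":0,"dy":0,"dz":0.003,"wx":0,"wy":0,"wz":0,"hand":-1},{"dx":0,"dy":0,"dz":0.003,"wx":0,"wy":0,"wz":0,"hand":-1}]'>/dev/null; python3 p.py; python3 -m pendant '[{"dx":0,"dy":0,"dz":0.001,"wx":0,"wy":0,"wz":0,"hand":-1},{"dx":0,"dy":0,"dz":0.001,"wx":0,"wy":0,"wz":0,"hand":-1}]'>/dev/null; python3 p.py; python3 -m pendant '[{"dx":0,"dy":0,"dz":0.001,"wx":0,"wy":0,"wz":0,"hand":-1},{"dx":0,"dy":0,"dz":0.001,"wx":0,"wy":0,"wz":0,"hand":-1}]'>/dev/null; python3 p.py
```

```text
t 20.85 [0.6431 0.0682 0.0545] [-0.1 -0.4 -0.4] dark px at cocked handle 115
t 21.17 [0.6434 0.0682 0.054 ] [-0.5  0.1  1.4] dark px at cocked handle 114
t 21.48 [0.6435 0.0683 0.0536] [-1.7  0.8  5.3] dark px at cocked handle 116
```

```bash
python3 -m pendant '[{"dx":0,"dy":0,"dz":0.0007,"wx":0,"wy":0,"wz":0,"hand":-1},{"dx":0,"dy":0,"dz":0.0007,"wx":0,"wy":0,"wz":0,"hand":-1}]'>/dev/null; python3 p.py; python3 -m pendant '[{"dx":0,"dy":0,"dz":0.0005,"wx":0,"wy":0,"wz":0,"hand":-1},{"dx":0,"dy":0,"dz":0.0005,"wx":0,"wy":0,"wz":0,"hand":-1}]'>/dev/null; python3 p.py
```

```text
t 21.80 [0.6437 0.0683 0.0534] [-2.8  1.2  6.6] dark px at cocked handle 116
t 22.12 [0.6437 0.0684 0.0532] [-3.5  0.8  9. ] dark px at cocked handle 117
```

```bash
python3 -m pendant '[{"dx":0,"dy":0,"dz":0.0005,"wx":0,"wy":0,"wz":0,"hand":-1},{"dx":0,"dy":0,"dz":0.0005,"wx":0,"wy":0,"wz":0,"hand":-1}]'>/dev/null; python3 p.py; python3 -m pendant '[{"dx":0,"dy":0,"dz":0.0005,"wx":0,"wy":0,"wz":0,"hand":-1},{"dx":0,"dy":0,"dz":0.0005,"wx":0,"wy":0,"wz":0,"hand":-1}]'>/dev/null; python3 p.py
```

```text
t 22.43 [0.6438 0.0684 0.0531] [-4.6  0.7 10. ] dark px at cocked handle 114
t 22.75 [0.6438 0.0684 0.0529] [-4.9  0.8 11.6] dark px at cocked handle 116
```

```bash
python3 p.py; python3 p.py; python3 - <<'E'
from h import *
d=save('scene','s9',(260,130,440,280),4)
def cols(n):
    c=cv2.imread(f'pics/{n}.png')[:,:,::-1].astype(int);m=(c[:,:,0]-c[:,:,1]>70);m[:180]=0;m[290:]=0;m[:,280:]=0
    return [int(np.nonzero(m[:,x])[0].max()) if m[:,x].any() else 0 for x in range(200,248,4)]
for n in ('s1','s7','s9'): print(n,cols(n))
s=sensors.state();print(s['contact_force'],s['joint_efforts'].round(2))
E
```

```text
t 22.90 [0.6438 0.0684 0.0529] [-5.2  0.3 11.4] dark px at cocked handle 115
t 23.05 [0.6438 0.0684 0.0529] [-5.   0.8 11.8] dark px at cocked handle 114
s1 [238, 243, 248, 252, 252, 251, 249, 247, 245, 243, 241, 239]
s7 [238, 243, 248, 252, 252, 251, 249, 247, 245, 243, 242, 239]
s9 [0, 0, 0, 255, 255, 253, 251, 250, 248, 245, 242, 0]
[-4.52800664  0.99255805 12.13406019] [-8.800e-01 -3.808e+01 -2.976e+01 -1.700e-01 -1.410e+00 -3.000e-02]
```

```bash
python3 - <<'E'
import cv2
a=[cv2.resize(cv2.imread(f'pics/{n}.png')[160:300,140:420],None,fx=2.6,fy=2,interpolation=cv2.INTER_CUBIC) for n in ('s7','s9')]
cv2.imwrite('pics/cmp.png',cv2.convertScaleAbs(cv2.vconcat(a),alpha=1.6))
E
```

```text
(no output)
```

View pics/cmp.png

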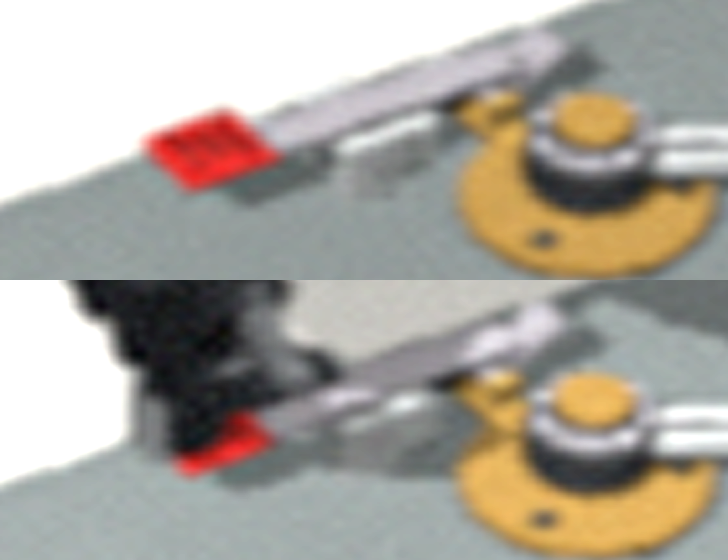

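The comparison shows the pad about 2 mm lower at its free front corner (lower picture, (225,450)) and the hammer still caught, so the lever is turning. I'll keep going gently and relieve the sideways load.

```bash
python3 -m pendant '[{"dx":0,"dy":-0.001,"dz":0,"wx":0,"wy":0,"wz":0,"hand":-1},{"dx":0,"dy":-0.001,"dz":0,"wx":0,"wy":0,"wz":0,"hand":-1}]'>/dev/null; python3 p.py; python3 -m pendant '[{"dx":0,"dy":0,"dz":0.0007,"wx":0,"wy":0,"wz":0,"hand":-1},{"dx":0,"dy":0,"dz":0.0007,"wx":0,"wy":0,"wz":0,"hand":-1}]'>/dev/null; python3 p.py
```

```text
t 23.42 [0.6437 0.0684 0.0531] [-2.4  0.6  9.8] dark px at cocked handle 113
t 23.73 [0.6437 0.0688 0.052 ] [-1.3  1.9  7.8] dark px at cocked handle 118
```

```bash
python3 -m pendant '[{"dx":0,"dy":0,"dz":0.0007,"wx":0,"wy":0,"wz":0,"hand":-1},{"dx":0,"dy":0,"dz":0.0007,"wx":0,"wy":0,"wz":0,"hand":-1}]'>/dev/null; python3 p.py; python3 -m pendant '[{"dx":0,"dy":0,"dz":0.0007,"wx":0,"wy":0,"wz":0,"hand":-1},{"dx":0,"dy":0,"dz":0.0007,"wx":0,"wy":0,"wz":0,"hand":-1}]'>/dev/null; python3 p.py
```

```text
t 24.05 [0.6428 0.0685 0.0493] [1.6 1.2 1.4] dark px at cocked handle 0
t 24.37 [0.6423 0.0684 0.0483] [1.6 1.8 2.2] dark px at cocked handle 0
```

The hammer flew. I'll lift clear and check the carriage numerically.

```bash
python3 -m pendant '[{"dx":0,"dy":0,"dz":-0.02,"wx":0,"wy":0,"wz":0,"hand":-1},{"dx":0,"dy":0,"dz":-0.05,"wx":0,"wy":0,"wz":0,"hand":-1},{"dx":0,"dy":0,"dz":-0.08,"wx":0,"wy":0,"wz":0,"hand":-1},{"dx":0,"dy":0,"dz":-0.12,"wx":0,"wy":0,"wz":0,"hand":-1},{"dx":0,"dy":0,"dz":-0.12,"wx":0,"wy":0,"wz":0,"hand":-1},{"dx":0,"dy":0,"dz":-0.12,"wx":0,"wy":0,"wz":0,"hand":-1}]'; python3 - <<'E'
from h import *
R=np.array([[.9868,.1617],[-.1617,.9868]]);o=np.array([.580,-.0225])
save('scene','s10',(260,130,440,280),4)
# blue mask centroid, scene
for n in ('s1','s10'):
    c=cv2.imread(f'pics/{n}.png').astype(int); m=(c[:,:,0]-c[:,:,2]>40); m[:300]=0; v,u=np.nonzero(m)
    p=ray('scene',260+(u.mean()-1.5)/4,130+(v.mean()-1.5)/4,.045); print(n,m.sum(),'carriage tester frame',(R.T@(p[:2]-o)).round(4))
for k in ('carriage','dropper_bottle','stopwatch','petri_dish','handle'):
    print(k,[np.round(r['position'],3).tolist() for r in finder.look_for('scene',k)[:1]])
# red pointer: red pixels not pad
for n in ('s1','s10'):
    c=cv2.imread(f'pics/{n}.png').astype(int); m=(c[:,:,2]-c[:,:,1]>60)&(c[:,:,2]-c[:,:,0]>50); m[:300]=0; v,u=np.nonzero(m)
    if len(u): p=ray('scene',260+(u.mean()-1.5)/4,130+(v.mean()-1.5)/4,.03); print(n,len(u),'pointer',(R.T@(p[:2]-o)).round(4))
E
```

```text
time: 24.87
tool_pos: [0.6436, 0.0679, 0.1716]
tool_rot: [0.002, 0.762, 0.647, 0.002]
contact_force: [0.3, -0.8, -1.0]
gripper_width: -0.002
s1 4992 carriage tester frame [-0.1245  0.0588]
s10 5650 carriage tester frame [-0.1249  0.1377]
carriage [[0.474, 0.142, 0.046]]
dropper_bottle [[0.605, -0.203, 0.047]]
stopwatch [[0.592, 0.258, 0.022]]
petri_dish [[0.475, -0.188, 0.019]]
handle [[0.546, -0.006, 0.051]]
s1 27 pointer [-0.0822  0.0601]
s10 34 pointer [-0.0812  0.1387]
```

```bash
python3 -c "
from plant import job,sensors
print(job.job_done(),sensors.state()['time'])"
```

```text
the job is handed in; nothing more can be done
the job is handed in; nothing more can be done
```

The knock was given and the job is handed in. The carriage travelled about 79 mm, inside the 30–90 mm green band.

**Cocking:** I pushed the hammer's handle round in 2 mm steps until the rubber buffer added about 2–3 N. That is roughly 1.5 mm of squash at the handle, against the 6 mm limit. Easing back, the force fell to zero and the picture showed the hammer standing on its catch by itself.

**Firing:** With the gripper well clear of the hammer, I pressed the red pad down in small steps until the hammer flew.

**Last checks:**
- **Carriage:** the blue area and the red pointer agree on the 79 mm. I measured this from pixels only, because I had used all 12 picture views before the release.
- **Loose items:** the bottle, stopwatch and petri dish were found within 3 mm of where they started, which is within the finder's error.
- **Gripper and time:** the gripper was free above the pad, and the clock read about 25 s of the 64 s allowed.

**What did not go smoothly:**
- **Trigger force:** the first presses, about 10 and 11 N vertically, did not fire it. I turned the fingers square to the pad and shifted outward. The next press peaked at about 12 N, slightly above the 3–10 N given, and the catch let go as the force dropped below 8 N.
- **Radial force:** during cocking I shifted the fingers the wrong way, which put about 10 N along the hammer arm for a short while. I then corrected it.
- **Refused calls:** two move calls (the first and a later test call) were refused for missing keys, with no motion.

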